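# Lock the lapping spindle, break its taper arbor loose and rack it

## Task

Take the lapping arbor out of the lapping head: turn the spindle slowly by the arbor's wing until you feel it drop into a hidden index notch, push the lock plunger fully home there, then twist the arbor against the locked spindle to break its taper and lift it out. Never haul it out untwisted: that drags the spindle up out of its bearing. Hang the arbor upright by its flange, fully in the fork of the arbor stand, and leave the spindle locked and the other things where they are.

Things in the scene. Friction and masses are not known exactly. Their poses are not given: they have to be found in the camera images.
- lapping_arbor: Loose steel arbor, about 0.4 kg, upright in the spindle. Origin on its axis at the underside of its flange (54 mm diameter, z 0 to 6 mm), z up. Below: taper shank 55 mm long, 28 mm diameter at the flange, 20 mm at the end. Above: brass lap sleeve, 41 mm diameter, to z 34 mm, a neck, and a flat wing at z 46 to 76 mm, 44 mm long in x, 15 mm thick in y.
- arbor_wing (a point): Centre of the wing, 61 mm above the arbor's origin; axes as the arbor's; grasp across y. Seated, the taper does not yield to a straight pull and the unlocked spindle turns with it after up to 0.05 rad of play. With the spindle locked, about 0.5 N m either way breaks it: the torque fades after 0.5 to 0.8 rad of twist; by 1 rad it is free and lifts out with only its own weight.
- lapping_head: Grey round lapping head, 160 mm diameter, fixed on the bench, lugs near the bench reach 107 mm from the axis. Origin at the bench on the vertical spindle axis. Cover top at z 95 mm, an oiler cap 5 mm higher; seated arbor's origin at z 102 mm.
- spindle_nose (a point): Centre of the steel spindle nose (59 mm diameter), 100 mm above the bench. The spindle turns either way with under 0.1 N m drag. Four hidden notches, 90 degrees apart, tied to no mark; at the start the next is 0.3 to 1.3 rad away either way. Near one the torque at the wing rises to 0.2 to 0.3 N m within 0.15 rad, then drops off: let go 0.1 rad past the drop and it settles in the notch.
- lock_knob (a point): Centre of the top of the lock plunger's black mushroom knob (25 mm diameter), on the cover 66 mm from the spindle axis to the head's -x side; 140 mm above the bench when out, 130 mm when home. Press straight down with closed fingers.
- spindle_lock (a joint): Travel of the lock plunger in m: 0 out, 0.010 home. It needs 5 to 10 N, stays where it is left, and goes home only with a notch within about 0.05 rad under it; elsewhere it stops at about 4 to 6 mm. Home, it locks the spindle with about 0.03 rad of play either way (more than 7.5 mm counts as home).
- quill (a joint): How far the spindle has been dragged up out of its bearing, in m; 0 is seated. A spring preload holds it down against an upward pull of about 40 N; at about 50 N it is up 2 mm, which is too much.
- arbor_stand: Fixed stand: base plate 110 x 90 mm, upright at its +x side, level fork with white liners on top, 93 mm above the bench. Origin at the bench under the fork, z up. The slot is 34 mm wide, open to the stand's -x, and runs from x -37 mm (mouth) to +25 mm (closed end). Bring the shank in level from -x, flange a little above the liners, then lower.
- fork_seat (a point): Where the arbor's origin belongs: mid-slot at the liners' top, 5 mm to +x of the stand's origin; axes as the stand's.
- fluid_jar: Small brown jar with black cap, 46 mm diameter, 71 mm tall; bystander, origin at its underside.
- driver: Screwdriver with red handle, 197 mm long, lying flat; bystander, origin at its underside.

How it is judged:
By the outcome, as a careful person would: the job done as asked, in the order asked, and still so for the second after the job is handed in, with the robot touching nothing.
It also fails if it takes over 72 s, if anything falls off the work surface, if the arm or the gripper's body presses on something with over 40 N, if the wrist force passes 120 N, or if a joint passes its speed limit or range.

## Robot

A 6-joint arm with a two-finger parallel gripper is mounted at the origin on a cart in front of the work surface, level with it; the furniture and walls round the work are solid. World frame = base frame: x ahead of the robot, y to its left, z up, the work surface at z = 0. Lengths are in m, angles in rad, forces in N, time in s.
With the tool pointing down it reaches from about 0.3 to 0.875 m from the base axis. Payload 6.4 kg.
Tool frame: the origin (TCP) lies midway between the tips of the shut fingers; the grasp point (between the pads) lies 19 mm behind it; z points along the fingers, y is the direction in which the jaws open and shut (so a half turn about z gives the same grasp; the last joint's range is limited). The gripper opens to 85 mm and grips with 20 to 120 N. Pads are 22 mm wide; open, the fingers measure 114 mm over their backs; the gripper's body (76 mm by 85 mm) begins 54 mm behind the grasp point. The pads swing forward as they close: fully open they stand 13 mm farther back than shut.
Start: joints at [-1.486, 0.181, 1.607, -0, 1.354, -0.206], TCP at [0.165, -0.551, 0.231] pointing down, gripper open.
Joint ranges: [-2.99, 2.99], [-0.89, 2.07], [0.3, 2.58], [-1.14, 4.28], [0, 2.63], [-3.12, 3.12]. Speed limits (rad/s): [2.57, 2.57, 3.01, 3.14, 3.14, 3.14].

## Interface

Orientations are given as a unit quaternion [w, x, y, z].
In Python, from bench import ctrl gives the robot as it stands. The module is installed in compiled form; this text tells all that it offers.
- The arm moves only by the tool arm_command, never from a script. Its argument "plan" is one flat list of numbers, 4 for each row, row after row: the shift along the tool's x, y, z in mm, then the turn about the tool's z in rad. A call has 1 to 20 rows; each row shifts and turns the commanded pose from where the row before left it, along the tool's axes as they then stand; what a row does not reach is not made up. A row lasts 1/10 s, in which the tool goes at most 50 mm and 8.59 degrees, less where a joint would pass 70% of its speed; a pose out of reach is approached as far as the arm can. A call is refused whole if a number of a shift passes 50 or a number of a turn 0.15, either way. A call with a gripper value outside its range is refused whole. "grip" is the opening, from 0 (shut) to 1 (fully open), set as the call begins (left out, the last holds). The fingers move at their own pace and stop on an object; the grip force is fixed at half the most. Time passes only in rows, so rows that do not move let the fingers close. It gives the time, the measured TCP pose, the force and the opening at its end, in the units of the state.
- ctrl.get_obs(): the state, without advancing time (a new reading comes with each control period).
- ctrl.camera(name): name is "scene" or "top" or "wrist"; returns a dict with "color" (420x560x3 uint8, red, green, blue), "camera_matrix" (3x3 intrinsics, pixels), "eye" and "attitude" of the camera in the world; the wrist camera has in their place "T_tool_cam" (4x4, takes a point from camera to tool coordinates, whose origin is the TCP and whose axes are the flange's). Camera axes: x right, y up, looking along -z (the intrinsics and any distortion apply to the point x, -y, -z); pixel columns grow to the right and rows downward; lengths in m; the calibration is good to about 2 mm. The wrist camera is an equidistant fisheye: a pixel r from the principal point sees the ray r / f radians off the axis. A picture is of the moment at which its call begins: read the wrist's pose just before it. There is no depth.
- ctrl.hand_in(): hands the job in, once; it reports no verdict.
The state is a dict: "time_s": time; "q": joint angles; "dq": joint speeds; "joint_efforts": joint torques, N m; "eef_pos": TCP position; "eef_rot": TCP orientation; "wrist_force": force on the tool from outside, world axes, zero at the start; "torque": the same for the moment, N m; "opening": opening from 0.0 (shut) to 1.0 (fully open).
Only numpy, scipy, OpenCV 4.12 (cv2) and the standard library are available. Lean on these libraries where they do the work, as an engineer would, in place of code of your own. Each camera call takes 0.05 s, during which the arm holds its last target. There are 200 camera calls.

## Working session

There is one attempt and no reset: what is moved stays moved. The work goes in short steps, Python scripts to look and compute and a tool call to move; the robot and the scene stay as the last step left them, time stands still between calls to the robot, and variables do not carry over. Pictures are saved under pics/ and viewed, about 8 in all and at most 12, crops included, and the job is handed in when it is done.

Besides the shell and the picture viewer there is one more tool, called after ">>>" in YAML: its name, and indented under it one key for each argument. arm_command: Moves the arm, as the interface text tells. Its arguments: {"type":"object","properties":{"plan":{"type":"array","items":{"type":"number"}},"grip":{"type":"number"}},"required":["plan"]}

```bash
mkdir -p pics
cat > h.py <<'E'
import numpy as np, cv2
from bench import ctrl
from scipy.spatial.transform import Rotation as R
def snap(n,f):
    o=ctrl.get_obs(); c=ctrl.camera(n); cv2.imwrite(f'pics/{f}.png',c['color'][:,:,::-1])
    d={k:np.array(v) for k,v in c.items() if k!='color'}; d['p']=o['eef_pos']; d['r']=o['eef_rot']
    np.savez(f'pics/{f}.npz',**d); return c
def rot(a):
    a=np.array(a,float)
    return a if a.shape==(3,3) else R.from_quat(a[[1,2,3,0]]).as_matrix()
def px2z(f,u,v,z):
    "pixel -> world point at height z"
    d=np.load(f'pics/{f}.npz'); K=d['camera_matrix']
    a=(u-K[0,2])/K[0,0]; b=(v-K[1,2])/K[1,1]
    if 'eye' in d: ray=rot(d['attitude'])@[a,-b,-1]; o=d['eye']
    else:
        t=np.hypot(a,b); s=np.sin(t)/max(t,1e-9); T=d['T_tool_cam']; Rt=rot(d['r'])
        ray=Rt@T[:3,:3]@[a*s,-b*s,-np.cos(t)]; o=d['p']+Rt@T[:3,3]
    return o+ray*(z-o[2])/ray[2]
E
python3 - <<'E'
from h import *
for n in ('top','scene'):
    c=snap(n,n+'0'); print({k:np.round(v,3).tolist() for k,v in c.items() if k!='color'})
o=ctrl.get_obs(); print({k:np.round(v,3).tolist() for k,v in o.items()})
E
```

```text
{'camera_matrix': [[474.18, 0.0, 274.463], [0.0, 474.18, 205.72], [0.0, 0.0, 1.0]], 'eye': [0.468, 0.331, 1.264], 'attitude': [-0.705, -0.029, 0.036, 0.708]}
{'camera_matrix': [[471.151, 0.0, 271.784], [0.0, 471.151, 202.816], [0.0, 0.0, 1.0]], 'eye': [-0.082, 0.833, 1.04], 'attitude': [-0.403, -0.155, 0.319, 0.844]}
{'time_s': 0.1, 'q': [-1.486, 0.181, 1.608, -0.0, 1.354, -0.206], 'dq': [-0.0, -0.001, -0.003, -0.001, -0.001, 0.001], 'joint_efforts': [-0.0, -44.588, -35.224, -0.0, 0.004, 0.0], 'eef_pos': [0.165, -0.55, 0.23], 'eef_rot': [-0.001, 0.989, 0.145, 0.0], 'wrist_force': [0.097, -0.13, 0.725], 'torque': [-0.019, -0.016, 0.028], 'opening': 0.999}
```

View pics/top0.png

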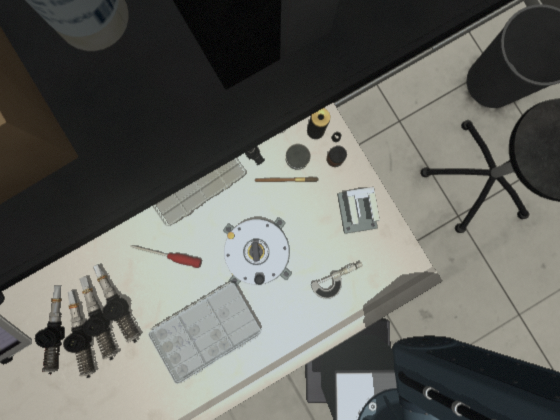

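View pics/scene0.png

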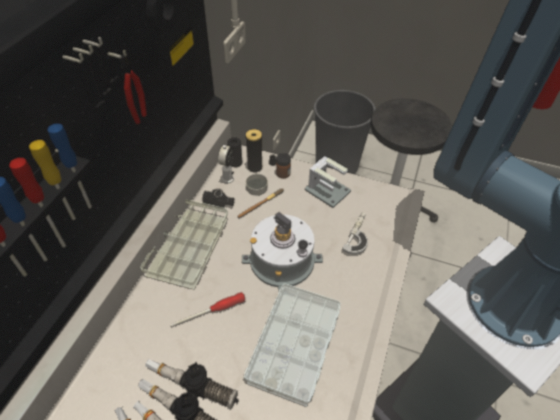

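Run:
```python
from h import *
im=cv2.imread('pics/top0.png'); s=cv2.imread('pics/scene0.png')
a=cv2.resize(im[205:295,210:300],(400,400),interpolation=2)   # x4.444
b=cv2.resize(im[175:245,325:395],(400,400),interpolation=2)
cv2.imwrite('pics/crop0.png',np.hstack([a,b]))
print(px2z('top0',257,250,.1),px2z('top0',259,279,.14),px2z('top0',360,208,.093))
```

```text
[0.46625026 0.36165947 0.1       ] [0.3985369  0.35604506 0.14      ] [0.56869161 0.10595266 0.093     ]
```

View pics/crop0.png

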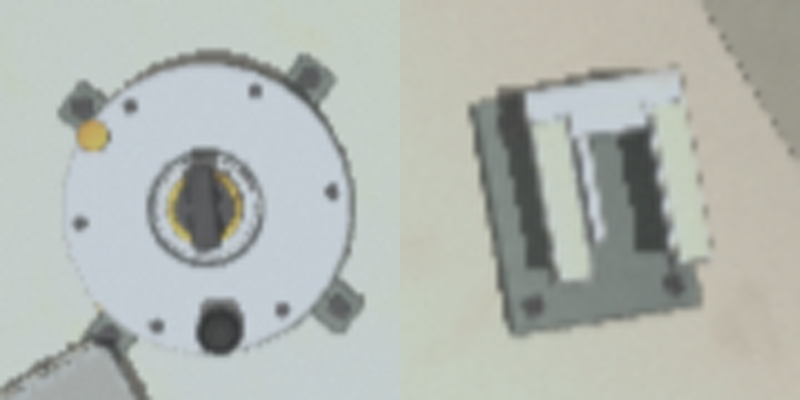

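```bash
cat >> h.py <<'E'
def yaw():
    m=rot(ctrl.get_obs()['eef_rot']); return np.arctan2(m[1,0],m[0,0])
def plan(tgt,tyaw=None,n=None,step=40,p=None,y0=None):
    "rows from commanded pose p,y0 to tgt; prints rounded rows; way of turning = sign of tyaw-y0"
    o=ctrl.get_obs(); p=np.array(o['eef_pos'] if p is None else p,float); y=yaw() if y0 is None else y0
    tyaw=y if tyaw is None else tyaw; d=np.array(tgt)-p
    n=n or int(max(np.ceil(np.linalg.norm(d)*1000/step),np.ceil(abs(tyaw-y)/.145),1)); out=[]
    for i in range(n):
        r=(np.array(tgt)-p)*1000/(n-i); dy=(tyaw-y)/(n-i); c,s=np.cos(y),np.sin(y)
        q=[round(c*r[0]+s*r[1],1),round(s*r[0]-c*r[1],1),round(-r[2],1),round(-dy,3)]
        out+=q; p=p+np.array([c*q[0]+s*q[1],s*q[0]-c*q[1],-q[2]])/1000; y-=q[3]
    print(n,'rows end',p.round(4),round(y,3)); print(*out,sep=',')
    return p,y
E
python3 - <<'E'
from h import *
a=lambda u,v,z:px2z('top0',210+u/4.444,205+v/4.444,z)[:2]
b=lambda u,v,z:px2z('top0',325+(u-400)/5.714,175+v/5.714,z)[:2]
hc=a(207,206,.095);no=a(206,207,.1);kn=a(220,330,.14)
print('cover',hc,'nose',no,'knob',kn,np.linalg.norm(kn-no),'headyaw',np.arctan2(*(no-kn)[::-1]))
w1,w2=a(205,152,.178),a(205,250,.178);print('wing',w1,w2,(w1+w2)/2,np.arctan2(*(w1-w2)[::-1]),np.linalg.norm(w1-w2))
m=b(575,279,.093),b(690,258,.093);t=b(547,118,.093),b(672,108,.093)
for q in (*m,*t):print(q)
print(np.arctan2(*(t[0]-m[0])[::-1]),np.arctan2(*(t[1]-m[1])[::-1]))
p,y=plan([.42,-.2,.30],1.7,12)
plan([.43,.36,.34],3.1,14,p=p,y0=y)
E
```

```text
cover [0.46294074 0.36282984] nose [0.46241762 0.36324297] knob [0.39793177 0.35486226] 0.0650281619620562 headyaw 0.12923777397760403
wing [0.49091935 0.36152348] [0.44087862 0.3616179 ] [0.46589899 0.36157069] -0.0018867964614487762 0.05004081784560871
[0.52941882 0.1176621 ]
[0.53828804 0.06750619]
[0.59964161 0.12839734]
[0.60379348 0.07373204]
0.15169963232856523 0.09475865835723807
12 rows end [ 0.42 -0.2   0.3 ] 1.7
28.7,-21.9,-5.8,-0.117,31.1,-18.4,-5.8,-0.117,33.0,-14.6,-5.8,-0.118,34.5,-10.6,-5.8,-0.117,35.5,-6.5,-5.8,-0.118,36.1,-2.3,-5.8,-0.117,36.1,1.9,-5.8,-0.118,35.6,6.2,-5.8,-0.117,34.6,10.3,-5.8,-0.118,33.2,14.3,-5.8,-0.117,31.3,18.1,-5.8,-0.118,28.9,21.6,-5.7,-0.117
14 rows end [0.43 0.36 0.34] 3.1
39.6,5.9,-2.9,-0.1,38.8,9.8,-2.9,-0.1,37.6,13.6,-2.9,-0.1,36.1,17.3,-2.8,-0.1,34.2,20.8,-2.9,-0.1,31.9,24.1,-2.8,-0.1,29.4,27.2,-2.9,-0.1,26.5,30.0,-2.8,-0.1,23.4,32.4,-2.9,-0.1,20.0,34.6,-2.8,-0.1,16.5,36.5,-2.9,-0.1,12.7,37.9,-2.8,-0.1,8.9,39.0,-2.9,-0.1,4.9,39.6,-2.8,-0.1
```

>>> arm_command:
  plan: [28.7,-21.9,-5.8,-0.117,31.1,-18.4,-5.8,-0.117,33.0,-14.6,-5.8,-0.118,34.5,-10.6,-5.8,-0.117,35.5,-6.5,-5.8,-0.118,36.1,-2.3,-5.8,-0.117,36.1,1.9,-5.8,-0.118,35.6,6.2,-5.8,-0.117,34.6,10.3,-5.8,-0.118,33.2,14.3,-5.8,-0.117,31.3,18.1,-5.8,-0.118,28.9,21.6,-5.7,-0.117]

```text
time_s: 1.3
eef_pos: [0.4206, -0.199, 0.3008]
eef_rot: [-0.0, 0.658, 0.753, -0.0]
wrist_force: [-0.0, -0.3, 0.3]
opening: 1.006
```

>>> arm_command:
  plan: [39.6,5.9,-2.9,-0.1,38.8,9.8,-2.9,-0.1,37.6,13.6,-2.9,-0.1,36.1,17.3,-2.8,-0.1,34.2,20.8,-2.9,-0.1,31.9,24.1,-2.8,-0.1,29.4,27.2,-2.9,-0.1,26.5,30.0,-2.8,-0.1,23.4,32.4,-2.9,-0.1,20.0,34.6,-2.8,-0.1,16.5,36.5,-2.9,-0.1,12.7,37.9,-2.8,-0.1,8.9,39.0,-2.9,-0.1,4.9,39.6,-2.8,-0.1,0,0,0,0,0,0,0,0]

```text
time_s: 2.9
eef_pos: [0.4295, 0.3599, 0.3399]
eef_rot: [-0.001, 0.02, 1.0, -0.001]
wrist_force: [-0.5, 0.2, 0.5]
opening: 0.997
```

Run:
```python
from h import *
c=snap('wrist','w1'); o=ctrl.get_obs(); print(np.round(o['eef_pos'],4),yaw(),np.round(o['q'],3),o['time_s'],o['wrist_force'],o['torque']); print(c['camera_matrix'],c['T_tool_cam'].round(3) if hasattr(c['T_tool_cam'],'round') else c['T_tool_cam'])
im=cv2.imread('pics/w1.png');cv2.imwrite('pics/w1b.png',cv2.resize(im,(800,600),interpolation=2))
```

```text
[0.4298 0.3591 0.3401] 3.099501602001692 [ 0.484  0.079  1.503 -0.     1.561 -1.044] 2.95 [-0.38115927 -0.39349393 -0.43188847] [-0.02110916  0.01763943 -0.00135474]
[[325.1922621    0.         276.24557322]
 [  0.         325.1922621  211.68764304]
 [  0.           0.           1.        ]] [[ 0.     0.956  0.292  0.074]
 [ 1.    -0.001  0.     0.001]
 [ 0.     0.292 -0.956 -0.143]
 [ 0.     0.     0.     1.   ]]
```

View pics/w1b.png

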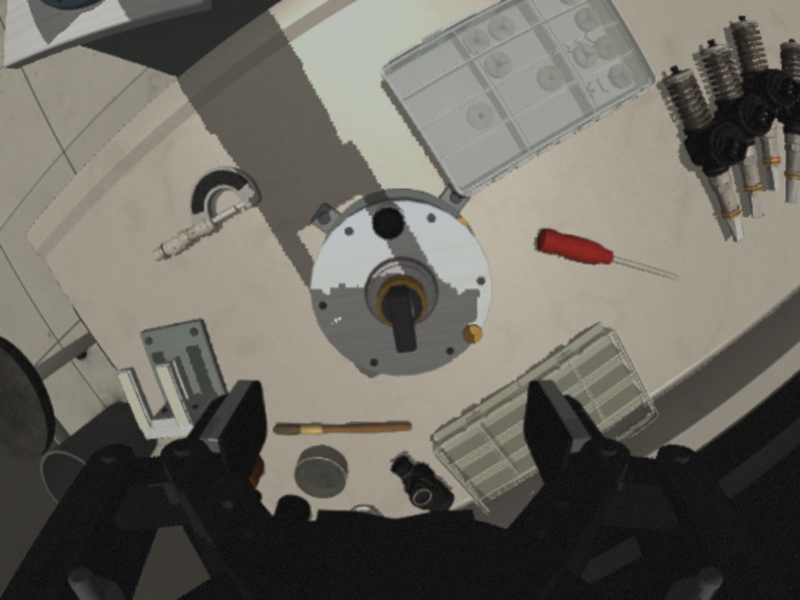

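Run:
```python
from h import *
im=cv2.imread('pics/w1.png')
a=cv2.resize(im[125:265,210:350],(560,560),interpolation=2)
b=cv2.resize(im[220:320,75:135],(240,400),interpolation=2)
b=np.vstack([b,np.zeros((160,240,3),np.uint8)])
cv2.imwrite('pics/w1c.png',np.clip(np.hstack([a,b])*1.6,0,255).astype(np.uint8))
```

```text
(no output)
```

View pics/w1c.png

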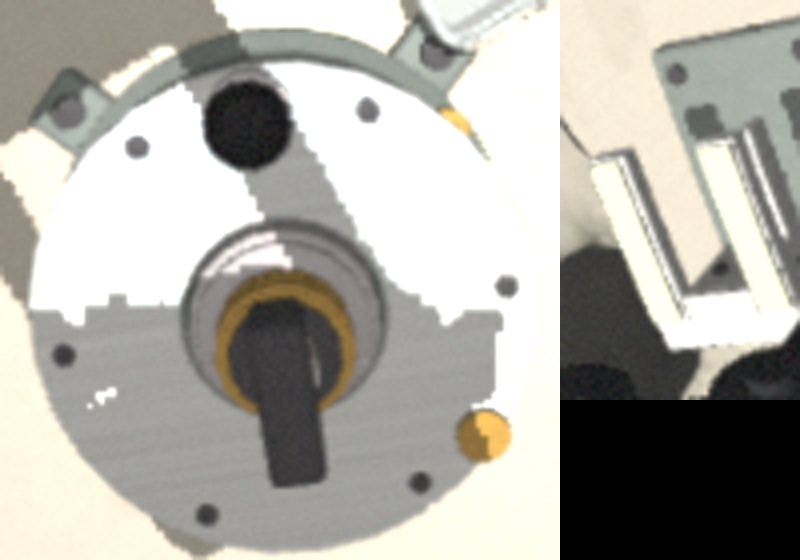

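Run:
```python
from h import *
a=lambda u,v,z:px2z('w1',210+u/4,125+v/4,z)[:2]
b=lambda u,v,z:px2z('w1',75+(u-560)/4,220+v/4,z)[:2]
g=lambda p,q:np.arctan2(*(q-p)[::-1])
print('nose L R T B',a(182,317,.1),a(386,317,.1),a(284,219,.1),a(284,416,.1))
kn=a(248,125,.14);print('knob',kn)
print('caps/bolts',[a(*q,.095).round(4) for q in ((137,148),(420,483),(368,110),(206,515),(64,355),(507,286))])
print('wing L',a(258,390,.178),a(272,487,.178),'R',a(308,330,.178),a(326,480,.178),g(a(258,390,.178),a(272,487,.178)),g(a(308,330,.178),a(326,480,.178)))
f=[b(*q,.093) for q in ((595,165),(630,153),(683,312),(697,143),(733,135),(793,305),(668,348),(795,342),(668,330))]
print('fork',*f); print(g(f[1],f[2]),g(f[4],f[5]),g(f[0],f[6]))
```

```text
nose L R T B [0.4617077  0.33355961] [0.46417611 0.39602113] [0.43245016 0.36587225] [0.49511858 0.3636067 ]
knob [0.39862683 0.35709464]
caps/bolts [array([0.4097, 0.3225]), array([0.522, 0.407]), array([0.401 , 0.3923]), array([0.5304, 0.3369]), array([0.474 , 0.2951]), array([0.457 , 0.4345])]
wing L [0.45964774 0.35746835] [0.48587182 0.35993242] R [0.44466921 0.37031857] [0.48450581 0.37371837] 0.09368715391033434 0.08513733915399824
fork [0.54142703 0.06294248] [0.53609181 0.08136318] [0.60494996 0.08596456] [0.53165014 0.11308856] [0.52837691 0.1294889 ] [0.59895768 0.13769103] [0.62280138 0.07303857] [0.61586346 0.13419677] [0.61402249 0.07586514]
0.06672481288109958 0.11569012898156564 0.1234388190078772
```

Run:
```python
from h import *
p,y=plan([.4643,.364,.26],3.23,4)
plan([.4643,.364,.146],3.23,5,p=p,y0=y)
```

```text
4 rows end [0.4643 0.364  0.26  ] 3.23
-8.6,1.6,20.0,-0.033,-8.6,1.3,20.0,-0.032,-8.7,1.0,20.0,-0.033,-8.7,0.8,20.1,-0.032
5 rows end [0.4643 0.364  0.146 ] 3.23
0.0,0.0,22.8,-0.0,0.0,0.0,22.8,-0.0,0.0,0.0,22.8,-0.0,0.0,0.0,22.8,-0.0,0.0,0.0,22.8,-0.0
```

>>> arm_command:
  plan: [-8.6,1.6,20.0,-0.033,-8.6,1.3,20.0,-0.032,-8.7,1.0,20.0,-0.033,-8.7,0.8,20.1,-0.032,0,0,22.8,0,0,0,22.8,0,0,0,22.8,0,0,0,22.8,0,0,0,22.8,0,0,0,0,0,0,0,0,0]

```text
time_s: 4.05
eef_pos: [0.4649, 0.3633, 0.147]
eef_rot: [-0.0, -0.043, 0.999, -0.0]
wrist_force: [0.1, 0.5, 0.3]
opening: 1.0
```

>>> arm_command:
  plan: [0,0,0,0,0,0,0,0,0,0,0,0,0,0,0,0,0,0,0,0,0,0,0,0,0,0,0,0,0,0,0,0]
  grip: 0

```text
time_s: 4.85
eef_pos: [0.4649, 0.3643, 0.1472]
eef_rot: [0.0, -0.044, 0.999, -0.0]
wrist_force: [-1.2, -2.4, 5.6]
opening: 0.17
```

Run:
```python
from h import *
o=ctrl.get_obs(); print({k:np.round(v,4).tolist() for k,v in o.items()},yaw())
```

```text
{'time_s': 4.85, 'q': [0.4641, 0.3011, 1.6398, -0.0003, 1.2002, -1.1949], 'dq': [0.0012, 0.0008, -0.0004, 0.0023, -0.0003, -0.0065], 'joint_efforts': [0.5204, -45.2786, -31.2637, 0.4446, -0.6388, -0.0034], 'eef_pos': [0.4649, 0.3643, 0.1472], 'eef_rot': [0.0003, -0.0441, 0.999, -0.0], 'wrist_force': [-1.1914, -2.4168, 5.5729], 'torque': [-0.5263, 0.2557, 0.0167], 'opening': 0.1696} -3.0533739503100503
```

```bash
cat > t.py <<'E'
from h import *
o=ctrl.get_obs(); print(round(o['time_s'],2),'yaw',round(yaw()%(2*np.pi),4),'Tz',round(o['torque'][2],3),'T',np.round(o['torque'],2)[:2],'F',np.round(o['wrist_force'],1),'p',np.round(o['eef_pos'],4),'q6',round(o['q'][5],3),'op',round(o['opening'],3))
E
python3 t.py
```

```text
4.85 yaw 3.2298 Tz 0.017 T [-0.53  0.26] F [-1.2 -2.4  5.6] p [0.4649 0.3643 0.1472] q6 -1.195 op 0.17
```

>>> arm_command:
  plan: [0,0,0,0.02,0,0,0,0.02,0,0,0,0.02,0,0,0,0.02,0,0,0,0.02]

```text
time_s: 5.35
eef_pos: [0.4649, 0.3642, 0.1471]
eef_rot: [0.0, 0.006, 1.0, -0.0]
wrist_force: [-0.4, -2.0, 5.2]
opening: 0.165
```

```bash
python3 t.py
```

```text
5.35 yaw 3.1293 Tz 0.074 T [-0.48  0.23] F [-0.4 -2.   5.2] p [0.4649 0.3642 0.1471] q6 -1.094 op 0.165
```

>>> arm_command:
  plan: [0,0,0,0.02,0,0,0,0.02,0,0,0,0.02,0,0,0,0.02]

```text
time_s: 5.75
eef_pos: [0.4649, 0.3642, 0.1472]
eef_rot: [0.0, 0.046, 0.999, -0.0]
wrist_force: [0.4, -3.3, 5.7]
opening: 0.164
```

```bash
python3 t.py
```

```text
5.75 yaw 3.0493 Tz 0.094 T [-0.56  0.23] F [ 0.4 -3.3  5.7] p [0.4649 0.3642 0.1472] q6 -1.014 op 0.164
```

>>> arm_command:
  plan: [0,0,0,0.02,0,0,0,0.02,0,0,0,0.02]

```text
time_s: 6.05
eef_pos: [0.4649, 0.3642, 0.1472]
eef_rot: [0.0, 0.076, 0.997, -0.0]
wrist_force: [-1.5, -2.4, 6.0]
opening: 0.165
```

```bash
python3 t.py
```

```text
6.05 yaw 2.9893 Tz 0.131 T [-0.57  0.17] F [-1.5 -2.4  6. ] p [0.4649 0.3642 0.1472] q6 -0.954 op 0.165
```

>>> arm_command:
  plan: [0,0,0,0.02,0,0,0,0.02,0,0,0,0.02]

```text
time_s: 6.35
eef_pos: [0.4649, 0.3642, 0.1472]
eef_rot: [0.0, 0.106, 0.994, -0.0]
wrist_force: [-0.1, -2.4, 6.3]
opening: 0.171
```

```bash
python3 t.py
```

```text
6.35 yaw 2.9293 Tz 0.147 T [-0.58  0.22] F [-0.1 -2.4  6.3] p [0.4649 0.3642 0.1472] q6 -0.894 op 0.171
```

>>> arm_command:
  plan: [0,0,0,0.02,0,0,0,0.02]

```text
time_s: 6.55
eef_pos: [0.4649, 0.3642, 0.1472]
eef_rot: [0.0, 0.126, 0.992, -0.0]
wrist_force: [-1.0, -2.5, 5.1]
opening: 0.166
```

```bash
python3 t.py
```

```text
6.55 yaw 2.8893 Tz 0.092 T [-0.56  0.22] F [-1.  -2.5  5.1] p [0.4649 0.3642 0.1472] q6 -0.854 op 0.166
```

>>> arm_command:
  plan: [0,0,0,0.02,0,0,0,0.02]

```text
time_s: 6.75
eef_pos: [0.4649, 0.3641, 0.1471]
eef_rot: [0.0, 0.146, 0.989, -0.0]
wrist_force: [-0.8, -2.3, 5.5]
opening: 0.167
```

```bash
python3 t.py
```

```text
6.75 yaw 2.8493 Tz 0.091 T [-0.57  0.15] F [-0.8 -2.3  5.5] p [0.4649 0.3641 0.1471] q6 -0.814 op 0.167
```

>>> arm_command:
  plan: [0,0,0,0.02,0,0,0,0.02]

```text
time_s: 6.95
eef_pos: [0.465, 0.3641, 0.1472]
eef_rot: [0.0, 0.165, 0.986, -0.0]
wrist_force: [-0.2, -3.0, 5.0]
opening: 0.163
```

```bash
python3 t.py
```

```text
6.95 yaw 2.8093 Tz 0.126 T [-0.58  0.12] F [-0.2 -3.   5. ] p [0.465  0.3641 0.1472] q6 -0.774 op 0.163
```

>>> arm_command:
  plan: [0,0,0,0.02,0,0,0,0.02]

```text
time_s: 7.15
eef_pos: [0.465, 0.3641, 0.1472]
eef_rot: [0.0, 0.185, 0.983, -0.0]
wrist_force: [-1.3, -2.3, 5.5]
opening: 0.166
```

```bash
python3 t.py
```

```text
7.15 yaw 2.7693 Tz 0.15 T [-0.66  0.16] F [-1.3 -2.3  5.5] p [0.465  0.3641 0.1472] q6 -0.734 op 0.166
```

>>> arm_command:
  plan: [0,0,0,0.02,0,0,0,0.02]

```text
time_s: 7.35
eef_pos: [0.465, 0.3641, 0.1472]
eef_rot: [0.0, 0.205, 0.979, -0.0]
wrist_force: [-0.3, -3.1, 5.4]
opening: 0.168
```

```bash
python3 t.py
```

```text
7.35 yaw 2.7293 Tz 0.093 T [-0.68  0.25] F [-0.3 -3.1  5.4] p [0.465  0.3641 0.1472] q6 -0.694 op 0.168
```

>>> arm_command:
  plan: [0,0,0,0.02,0,0,0,0.02]

```text
time_s: 7.55
eef_pos: [0.465, 0.3641, 0.1472]
eef_rot: [0.0, 0.224, 0.975, -0.0]
wrist_force: [-1.0, -2.4, 6.4]
opening: 0.163
```

```bash
python3 t.py
```

```text
7.55 yaw 2.6893 Tz 0.151 T [-0.64  0.22] F [-1.  -2.4  6.4] p [0.465  0.3641 0.1472] q6 -0.654 op 0.163
```

>>> arm_command:
  plan: [0,0,0,0.02,0,0,0,0.02]

```text
time_s: 7.75
eef_pos: [0.465, 0.3641, 0.1472]
eef_rot: [0.0, 0.244, 0.97, -0.0]
wrist_force: [-1.1, -3.6, 4.7]
opening: 0.166
```

```bash
python3 t.py
```

```text
7.75 yaw 2.6493 Tz 0.078 T [-0.6  0.2] F [-1.1 -3.6  4.7] p [0.465  0.3641 0.1472] q6 -0.614 op 0.166
```

>>> arm_command:
  plan: [0,0,0,0.02,0,0,0,0.02]

```text
time_s: 7.95
eef_pos: [0.465, 0.3641, 0.1472]
eef_rot: [0.0, 0.263, 0.965, -0.0]
wrist_force: [-1.6, -3.8, 4.8]
opening: 0.164
```

```bash
python3 t.py
```

```text
7.95 yaw 2.6093 Tz 0.158 T [-0.71  0.22] F [-1.6 -3.8  4.8] p [0.465  0.3641 0.1472] q6 -0.574 op 0.164
```

>>> arm_command:
  plan: [0,0,0,0.02,0,0,0,0.02]

```text
time_s: 8.15
eef_pos: [0.465, 0.3641, 0.1472]
eef_rot: [0.0, 0.282, 0.959, -0.0]
wrist_force: [-1.1, -3.0, 6.0]
opening: 0.165
```

```bash
python3 t.py
```

```text
8.15 yaw 2.5692 Tz 0.088 T [-0.67  0.24] F [-1.1 -3.   6. ] p [0.465  0.3641 0.1472] q6 -0.534 op 0.165
```

>>> arm_command:
  plan: [0,0,0,0.02,0,0,0,0.02]

```text
time_s: 8.35
eef_pos: [0.4649, 0.364, 0.1471]
eef_rot: [0.0, 0.301, 0.954, -0.0]
wrist_force: [-0.4, -3.8, 5.6]
opening: 0.169
```

```bash
python3 t.py
```

```text
8.35 yaw 2.5293 Tz 0.186 T [-0.71  0.26] F [-0.4 -3.8  5.6] p [0.4649 0.364  0.1471] q6 -0.494 op 0.169
```

>>> arm_command:
  plan: [0,0,0,0.03]

```text
time_s: 8.45
eef_pos: [0.4649, 0.364, 0.1472]
eef_rot: [0.0, 0.316, 0.949, -0.0]
wrist_force: [-0.5, -3.7, 5.5]
opening: 0.167
```

```bash
python3 t.py
```

```text
8.45 yaw 2.4994 Tz 0.227 T [-0.67  0.25] F [-0.5 -3.7  5.5] p [0.4649 0.364  0.1472] q6 -0.464 op 0.167
```

>>> arm_command:
  plan: [0,0,0,0.03]

```text
time_s: 8.55
eef_pos: [0.4649, 0.364, 0.1472]
eef_rot: [0.0, 0.33, 0.944, -0.0]
wrist_force: [-1.3, -3.7, 6.3]
opening: 0.164
```

```bash
python3 t.py
```

```text
8.55 yaw 2.4694 Tz 0.4 T [-0.8   0.35] F [-1.3 -3.7  6.3] p [0.4649 0.364  0.1472] q6 -0.434 op 0.164
```

>>> arm_command:
  plan: [0,0,0,0.03]

```text
time_s: 8.65
eef_pos: [0.4649, 0.364, 0.1471]
eef_rot: [0.0, 0.344, 0.939, -0.0]
wrist_force: [-1.2, -2.9, 6.0]
opening: 0.167
```

```bash
python3 t.py
```

```text
8.65 yaw 2.4395 Tz 0.459 T [-0.73  0.35] F [-1.2 -2.9  6. ] p [0.4649 0.364  0.1471] q6 -0.404 op 0.167
```

>>> arm_command:
  plan: [0,0,0,0.03]

```text
time_s: 8.75
eef_pos: [0.4649, 0.364, 0.1472]
eef_rot: [0.0, 0.358, 0.934, -0.0]
wrist_force: [-0.8, -2.8, 6.4]
opening: 0.165
```

```bash
python3 t.py
```

```text
8.75 yaw 2.4095 Tz 0.312 T [-0.77  0.3 ] F [-0.8 -2.8  6.4] p [0.4649 0.364  0.1472] q6 -0.374 op 0.165
```

>>> arm_command:
  plan: [0,0,0,0.03]

```text
time_s: 8.85
eef_pos: [0.465, 0.364, 0.1472]
eef_rot: [0.0, 0.372, 0.928, -0.0]
wrist_force: [-0.7, -2.3, 6.0]
opening: 0.168
```

```bash
python3 t.py
```

```text
8.85 yaw 2.3791 Tz 0.23 T [-0.8   0.21] F [-0.7 -2.3  6. ] p [0.465  0.364  0.1472] q6 -0.344 op 0.168
```

>>> arm_command:
  plan: [0,0,0,0.03]

```text
time_s: 8.95
eef_pos: [0.465, 0.364, 0.1471]
eef_rot: [0.0, 0.386, 0.922, -0.0]
wrist_force: [-0.7, -4.0, 4.9]
opening: 0.166
```

```bash
python3 t.py
```

```text
8.95 yaw 2.3488 Tz -0.017 T [-0.85  0.15] F [-0.7 -4.   4.9] p [0.465  0.364  0.1471] q6 -0.314 op 0.166
```

>>> arm_command:
  plan: [0,0,0,0.03]

```text
time_s: 9.05
eef_pos: [0.465, 0.364, 0.1472]
eef_rot: [0.0, 0.4, 0.917, -0.0]
wrist_force: [-0.8, -3.3, 5.8]
opening: 0.166
```

```bash
python3 t.py
```

```text
9.05 yaw 2.3187 Tz 0.012 T [-0.72  0.15] F [-0.8 -3.3  5.8] p [0.465  0.364  0.1472] q6 -0.284 op 0.166
```

>>> arm_command:
  plan: [0,0,0,0.03]

```text
time_s: 9.15
eef_pos: [0.4649, 0.364, 0.1472]
eef_rot: [0.0, 0.414, 0.91, -0.0]
wrist_force: [-0.9, -4.3, 5.8]
opening: 0.167
```

```bash
python3 t.py
```

```text
9.15 yaw 2.2889 Tz 0.174 T [-0.71  0.28] F [-0.9 -4.3  5.8] p [0.4649 0.364  0.1472] q6 -0.254 op 0.167
```

>>> arm_command:
  plan: [0,0,0,0,0,0,0,0,0,0,0,0,0,0,0,0,0,0,0,0,0,0,0,0]
  grip: 0.5

```text
time_s: 9.75
eef_pos: [0.4646, 0.3644, 0.1466]
eef_rot: [-0.0, 0.413, 0.911, -0.0]
wrist_force: [-0.4, -0.2, -0.8]
opening: 0.502
```

```bash
python3 t.py
python3 - <<'E'
from h import *
o=ctrl.get_obs();q=list(o['eef_pos']);q[2]=.205
p,y=plan(q,None,3)
p,y=plan([.399,.3565,.20],None,3,p=p,y0=y)
p,y=plan([.399,.3565,.148],None,4,p=p,y0=y)
E
```

```text
9.75 yaw 2.2899 Tz -0.055 T [ 0.04 -0.07] F [-0.4 -0.2 -0.8] p [0.4646 0.3644 0.1466] q6 -0.255 op 0.502
3 rows end [0.4646 0.3644 0.205 ] 2.29
0.0,0.0,-19.5,-0.0,0.0,0.0,-19.5,-0.0,0.0,0.0,-19.4,-0.0
3 rows end [0.399  0.3565 0.2   ] 2.29
12.4,-18.2,1.7,-0.0,12.4,-18.2,1.6,-0.0,12.5,-18.2,1.7,-0.0
4 rows end [0.399  0.3565 0.148 ] 2.29
-0.0,0.0,13.0,-0.0,-0.0,0.0,13.0,-0.0,-0.0,0.0,13.0,-0.0,-0.0,0.0,13.0,-0.0
```

>>> arm_command:
  plan: [0,0,-19.5,0,0,0,-19.5,0,0,0,-19.4,0]

```text
time_s: 10.05
eef_pos: [0.4645, 0.3643, 0.2056]
eef_rot: [-0.0, 0.413, 0.911, -0.0]
wrist_force: [0.5, -0.7, 0.2]
opening: 0.499
```

>>> arm_command:
  plan: [12.4,-18.2,1.7,0,12.4,-18.2,1.6,0,12.5,-18.2,1.7,0,0,0,0,0,0,0,0,0,0,0,13,0,0,0,13,0,0,0,13,0,0,0,13,0,0,0,0,0]
  grip: 0

```text
time_s: 11.05
eef_pos: [0.3976, 0.3554, 0.145]
eef_rot: [-0.002, 0.413, 0.911, -0.002]
wrist_force: [-0.3, -1.2, 0.3]
opening: 0.0
```

```bash
python3 t.py
python3 - <<'E'
from h import *
snap('wrist','w2');snap('scene','s2')
im=cv2.imread('pics/w2.png');s=cv2.imread('pics/s2.png')[190:290,220:345]
cv2.imwrite('pics/c2.png',np.hstack([cv2.resize(im[130:400,160:400],(400,450)),cv2.resize(s,(400,320)) if 0 else cv2.copyMakeBorder(cv2.resize(s,(400,320)),0,130,0,0,0)]))
E
```

```text
11.05 yaw 2.2895 Tz -0.012 T [-0.01  0.07] F [-0.3 -1.2  0.3] p [0.3976 0.3554 0.145 ] q6 -0.212 op 0.0
```

View pics/c2.png

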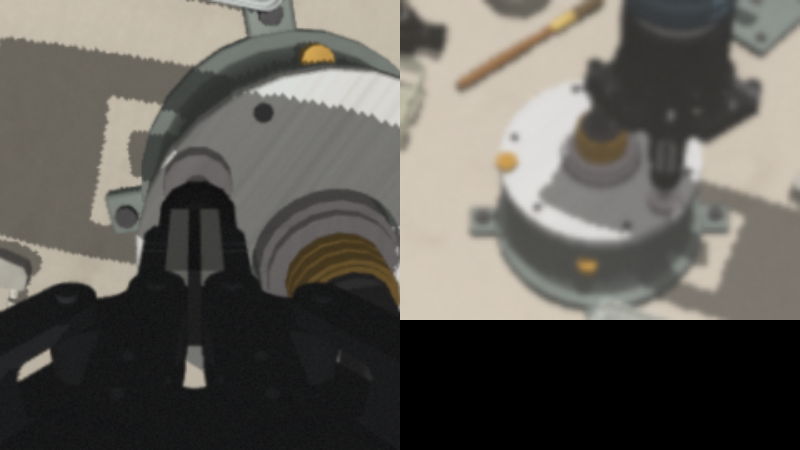

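>>> arm_command:
  plan: [0,0,2,0,0,0,2,0,0,0,2,0,0,0,2,0,0,0,2,0,0,0,2,0,0,0,0,0]

```text
time_s: 11.85
eef_pos: [0.3991, 0.3566, 0.1362]
eef_rot: [0.0, 0.413, 0.911, 0.0]
wrist_force: [-0.0, -0.5, 2.8]
opening: -0.0
```

```bash
python3 t.py
```

```text
11.85 yaw 2.2898 Tz 0.008 T [-0.05  0.1 ] F [-0.  -0.5  2.8] p [0.3991 0.3566 0.1362] q6 -0.212 op -0.0
```

>>> arm_command:
  plan: [0,0,1.5,0,0,0,1.5,0]

```text
time_s: 12.05
eef_pos: [0.3992, 0.3565, 0.1333]
eef_rot: [0.0, 0.413, 0.911, 0.0]
wrist_force: [-1.5, -0.3, 4.8]
opening: -0.002
```

>>> arm_command:
  plan: [0,0,1.5,0,0,0,1.5,0]

```text
time_s: 12.25
eef_pos: [0.3992, 0.3566, 0.1301]
eef_rot: [0.0, 0.413, 0.911, 0.0]
wrist_force: [-0.0, 0.3, 5.2]
opening: 0.004
```

```bash
python3 t.py
```

```text
12.25 yaw 2.2898 Tz -0.025 T [-0.03  0.12] F [-0.   0.3  5.2] p [0.3992 0.3566 0.1301] q6 -0.212 op 0.004
```

>>> arm_command:
  plan: [0,0,1,0,0,0,0,0]

```text
time_s: 12.45
eef_pos: [0.3992, 0.3566, 0.1293]
eef_rot: [0.0, 0.413, 0.911, 0.0]
wrist_force: [-1.0, 0.0, 5.5]
opening: -0.001
```

>>> arm_command:
  plan: [0,0,1,0,0,0,0,0]

```text
time_s: 12.65
eef_pos: [0.3993, 0.3566, 0.1291]
eef_rot: [0.0, 0.413, 0.911, 0.0]
wrist_force: [-3.7, -1.7, 11.5]
opening: 0.003
```

```bash
python3 t.py
```

```text
12.65 yaw 2.2899 Tz -0.022 T [-0.39  0.62] F [-3.7 -1.7 11.5] p [0.3993 0.3566 0.1291] q6 -0.212 op 0.003
```

>>> arm_command:
  plan: [0,0,1,0,0,0,0,0]

```text
time_s: 12.85
eef_pos: [0.3993, 0.3567, 0.129]
eef_rot: [0.0, 0.413, 0.911, 0.0]
wrist_force: [-6.6, -4.1, 18.7]
opening: -0.0
```

>>> arm_command:
  plan: [0,0,-10,0,0,0,-25,0,0,0,-25,0,0,0,-15,0,0,0,0,0]

```text
time_s: 13.35
eef_pos: [0.4003, 0.3572, 0.2042]
eef_rot: [0.001, 0.413, 0.911, 0.002]
wrist_force: [0.2, 0.1, 0.1]
opening: 0.003
```

```bash
python3 t.py
python3 - <<'E'
from h import *
q=[.4648,.3642]
p,y=plan(q+[.205],None,2)
p,y=plan(q+[.147],None,4,p=p,y0=y)
E
```

```text
13.35 yaw 2.2898 Tz -0.036 T [-0.   -0.05] F [0.2 0.1 0.1] p [0.4003 0.3572 0.2042] q6 -0.212 op 0.003
2 rows end [0.4648 0.3642 0.205 ] 2.29
-18.6,26.6,-0.4,-0.0,-18.6,26.5,-0.4,-0.0
4 rows end [0.4648 0.3642 0.147 ] 2.29
0.0,0.0,14.5,-0.0,0.0,0.0,14.5,-0.0,0.0,0.0,14.5,-0.0,0.0,0.0,14.5,-0.0
```

>>> arm_command:
  plan: [0,0,0,0,-18.6,26.6,-0.4,0,-18.6,26.5,-0.4,0,0,0,0,0,0,0,14.5,0,0,0,14.5,0,0,0,14.5,0,0,0,14.5,0,0,0,0,0,0,0,0,0]
  grip: 0.5

```text
time_s: 14.35
eef_pos: [0.463, 0.3634, 0.1444]
eef_rot: [-0.0, 0.413, 0.911, -0.0]
wrist_force: [0.3, 0.0, -0.5]
opening: 0.5
```

>>> arm_command:
  plan: [0,0,0,0,0,0,0,0,0,0,0,0,0,0,0,0,0,0,0,0,0,0,0,0]
  grip: 0

```text
time_s: 14.95
eef_pos: [0.464, 0.3639, 0.146]
eef_rot: [0.0, 0.413, 0.911, 0.001]
wrist_force: [-1.1, 0.7, 5.7]
opening: 0.165
```

```bash
python3 t.py
```

```text
14.95 yaw 2.2899 Tz 0.184 T [0.09 0.38] F [-1.1  0.7  5.7] p [0.464  0.3639 0.146 ] q6 -0.255 op 0.165
```

>>> arm_command:
  plan: [0,0,0,0.02,0,0,0,0.02,0,0,0,0.02,0,0,0,0.02,0,0,0,0.02]

```text
time_s: 15.45
eef_pos: [0.4639, 0.3639, 0.146]
eef_rot: [0.0, 0.458, 0.889, 0.001]
wrist_force: [-1.2, 0.5, 6.3]
opening: 0.165
```

```bash
python3 t.py
```

```text
15.45 yaw 2.1899 Tz 0.448 T [0.05 0.38] F [-1.2  0.5  6.3] p [0.4639 0.3639 0.146 ] q6 -0.155 op 0.165
```

>>> arm_command:
  plan: [0,0,0,0.02,0,0,0,0.02,0,0,0,0.02,0,0,0,0.02,0,0,0,0.02]

```text
time_s: 15.95
eef_pos: [0.4642, 0.3638, 0.146]
eef_rot: [0.001, 0.502, 0.865, 0.001]
wrist_force: [-0.6, -0.1, 5.5]
opening: 0.169
```

```bash
python3 t.py
```

```text
15.95 yaw 2.0903 Tz 0.69 T [-0.    0.19] F [-0.6 -0.1  5.5] p [0.4642 0.3638 0.146 ] q6 -0.055 op 0.169
```

>>> arm_command:
  plan: [0,0,0,0.03,0,0,0,0.03,0,0,0,0.03,0,0,0,0.03,0,0,0,0.03]

```text
time_s: 16.45
eef_pos: [0.4644, 0.3638, 0.146]
eef_rot: [0.001, 0.565, 0.825, 0.001]
wrist_force: [-0.1, 0.2, 4.7]
opening: 0.164
```

```bash
python3 t.py
```

```text
16.45 yaw 1.9398 Tz 0.56 T [0.05 0.03] F [-0.1  0.2  4.7] p [0.4644 0.3638 0.146 ] q6 0.095 op 0.164
```

>>> arm_command:
  plan: [0,0,0,0.03,0,0,0,0.03,0,0,0,0.03,0,0,0,0.03,0,0,0,0.03]

```text
time_s: 16.95
eef_pos: [0.4644, 0.3638, 0.146]
eef_rot: [0.001, 0.626, 0.78, 0.001]
wrist_force: [-0.2, 0.8, 5.1]
opening: 0.167
```

```bash
python3 t.py
```

```text
16.95 yaw 1.7897 Tz 0.545 T [ 0.01 -0.02] F [-0.2  0.8  5.1] p [0.4644 0.3638 0.146 ] q6 0.245 op 0.167
```

>>> arm_command:
  plan: [0,0,0,0.04,0,0,0,0.04,0,0,0,0.04,0,0,0,0.04,0,0,0,0.04]

```text
time_s: 17.45
eef_pos: [0.4644, 0.3641, 0.146]
eef_rot: [0.001, 0.7, 0.714, 0.001]
wrist_force: [-0.4, 1.6, 4.2]
opening: 0.165
```

```bash
python3 t.py
```

```text
17.45 yaw 1.5894 Tz 0.577 T [ 0.26 -0.09] F [-0.4  1.6  4.2] p [0.4644 0.3641 0.146 ] q6 0.445 op 0.165
```

>>> arm_command:
  plan: [0,0,0,0.04,0,0,0,0.04,0,0,0,0.04,0,0,0,0.04,0,0,0,0.04]

```text
time_s: 17.95
eef_pos: [0.464, 0.3644, 0.146]
eef_rot: [-0.0, 0.769, 0.64, 0.001]
wrist_force: [-1.6, 1.6, 4.3]
opening: 0.163
```

```bash
python3 t.py
```

```text
17.95 yaw 1.3883 Tz 0.097 T [0.54 0.24] F [-1.6  1.6  4.3] p [0.464  0.3644 0.146 ] q6 0.646 op 0.163
```

>>> arm_command:
  plan: [0,0,0,0.04,0,0,0,0.04,0,0,0,0.04,0,0,0,0.04,0,0,0,0.04,0,0,0,0.04,0,0,0,0.04,0,0,0,0.04]

```text
time_s: 18.75
eef_pos: [0.4643, 0.3639, 0.146]
eef_rot: [0.0, 0.861, 0.509, 0.001]
wrist_force: [0.3, 0.8, 5.0]
opening: 0.166
```

```bash
python3 t.py
```

```text
18.75 yaw 1.068 Tz 0.102 T [0.13 0.07] F [0.3 0.8 5. ] p [0.4643 0.3639 0.146 ] q6 0.966 op 0.166
```

>>> arm_command:
  plan: [0,0,0,0.04,0,0,0,0.04,0,0,0,0.04,0,0,0,0.04,0,0,0,0.04,0,0,0,0.04,0,0,0,0.04,0,0,0,0.04]

```text
time_s: 19.55
eef_pos: [0.4644, 0.3638, 0.146]
eef_rot: [-0.0, 0.931, 0.365, 0.001]
wrist_force: [0.3, -0.5, 4.9]
opening: 0.168
```

```bash
python3 t.py
```

```text
19.55 yaw 0.748 Tz 0.02 T [-0.04  0.01] F [ 0.3 -0.5  4.9] p [0.4644 0.3638 0.146 ] q6 1.286 op 0.168
```

>>> arm_command:
  plan: [0,0,-1,0,0,0,-1,0,0,0,-1,0]

```text
time_s: 19.85
eef_pos: [0.4634, 0.3633, 0.1469]
eef_rot: [0.0, 0.93, 0.366, -0.0]
wrist_force: [4.2, 1.5, -8.4]
opening: 0.167
```

>>> arm_command:
  plan: [0,0,-2,0,0,0,-3,0,0,0,-4,0]

```text
time_s: 20.15
eef_pos: [0.4634, 0.3632, 0.1551]
eef_rot: [0.0, 0.931, 0.366, -0.0]
wrist_force: [6.2, 3.5, -14.7]
opening: 0.163
```

```bash
python3 t.py
```

```text
20.15 yaw 0.7499 Tz 0.03 T [ 0.79 -1.5 ] F [  6.2   3.5 -14.7] p [0.4634 0.3632 0.1551] q6 1.284 op 0.163
```

>>> arm_command:
  plan: [0.9,0.2,0,0,0,0,0,0]

```text
time_s: 20.35
eef_pos: [0.4645, 0.364, 0.1575]
eef_rot: [-0.0, 0.931, 0.366, 0.0]
wrist_force: [1.8, 1.5, -1.0]
opening: 0.163
```

```bash
python3 t.py
```

```text
20.35 yaw 0.75 Tz -0.008 T [ 0.17 -0.34] F [ 1.8  1.5 -1. ] p [0.4645 0.364  0.1575] q6 1.285 op 0.163
```

>>> arm_command:
  plan: [0,0,-2,0,0,0,-3,0,0,0,-3,0]

```text
time_s: 20.65
eef_pos: [0.4636, 0.3635, 0.1642]
eef_rot: [0.0, 0.931, 0.366, -0.001]
wrist_force: [0.4, 0.2, -4.8]
opening: 0.168
```

```bash
python3 t.py
```

```text
20.65 yaw 0.7499 Tz -0.014 T [ 0.01 -0.15] F [ 0.4  0.2 -4.8] p [0.4636 0.3635 0.1642] q6 1.285 op 0.168
```

Run:
```python
from h import *
q=list(ctrl.get_obs()['eef_pos']);q[2]=.27;q[0]=.464;q[1]=.3638
p,y=plan(q,None,6)
p,y=plan([.44,.085,.27],.13,12,p=p,y0=y)
```

```text
6 rows end [0.464  0.3638 0.27  ] 0.75
0.1,0.0,-17.6,-0.0,0.1,0.0,-17.6,-0.0,0.1,0.0,-17.7,-0.0,0.1,0.0,-17.6,-0.0,0.1,0.0,-17.7,-0.0,0.0,0.1,-17.6,-0.0
12 rows end [0.44  0.085 0.27 ] 0.13
-17.3,15.6,-0.0,0.052,-16.5,16.5,-0.0,0.052,-15.6,17.4,-0.0,0.052,-14.6,18.1,-0.0,0.052,-13.7,18.9,-0.0,0.051,-12.7,19.5,-0.0,0.052,-11.7,20.2,-0.0,0.051,-10.6,20.7,-0.0,0.052,-9.5,21.3,-0.0,0.051,-8.5,21.7,-0.0,0.052,-7.3,22.2,-0.0,0.051,-6.2,22.5,-0.0,0.052
```

>>> arm_command:
  plan: [0.1,0,-17.6,0,0.1,0,-17.6,0,0.1,0,-17.7,0,0.1,0,-17.6,0,0.1,0,-17.7,0,0,0,-17.6,0]

```text
time_s: 21.25
eef_pos: [0.4637, 0.3639, 0.2715]
eef_rot: [0.0, 0.931, 0.366, -0.001]
wrist_force: [0.5, -0.5, -4.2]
opening: 0.162
```

>>> arm_command:
  plan: [-17.3,15.6,0,0.052,-16.5,16.5,0,0.052,-15.6,17.4,0,0.052,-14.6,18.1,0,0.052,-13.7,18.9,0,0.051,-12.7,19.5,0,0.052,-11.7,20.2,0,0.051,-10.6,20.7,0,0.052,-9.5,21.3,0,0.051,-8.5,21.7,0,0.052,-7.3,22.2,0,0.051,-6.2,22.5,0,0.052,0,0,0,0,0,0,0,0,0,0,0,0]

```text
time_s: 22.75
eef_pos: [0.4403, 0.0861, 0.2708]
eef_rot: [-0.0, 0.998, 0.065, -0.0]
wrist_force: [0.1, 0.6, -4.1]
opening: 0.163
```

```bash
python3 t.py
python3 - <<'E'
from h import *
snap('wrist','w3'); snap('top','t3')
im=cv2.imread('pics/w3.png');cv2.imwrite('pics/w3b.png',cv2.resize(im,(800,600),interpolation=2))
E
```

```text
22.75 yaw 0.1307 Tz 0.017 T [0.01 0.03] F [ 0.1  0.6 -4.1] p [0.4403 0.0861 0.2708] q6 1.367 op 0.163
```

View pics/w3b.png

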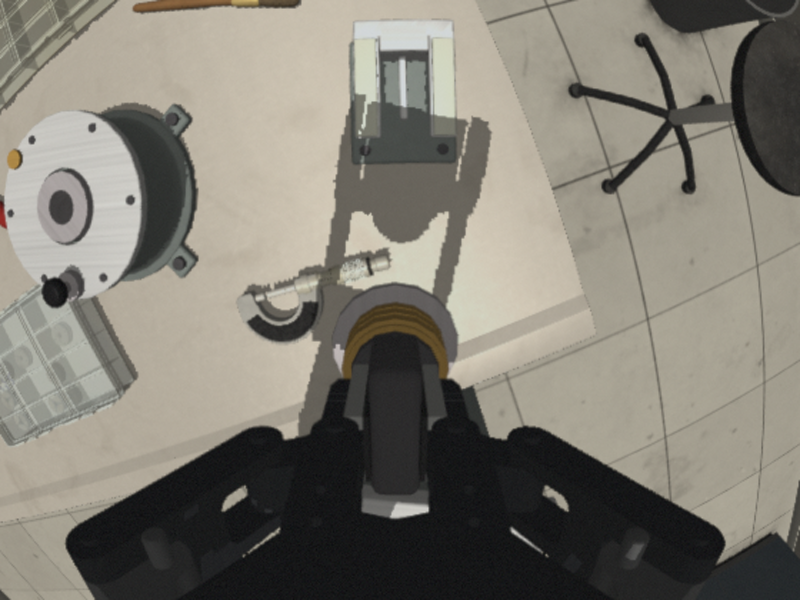

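Run:
```python
from h import *
im=cv2.imread('pics/w3.png');cv2.imwrite('pics/w3c.png',cv2.resize(im[5:125,235:335],(500,600),interpolation=2))
```

```text
(no output)
```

View pics/w3c.png

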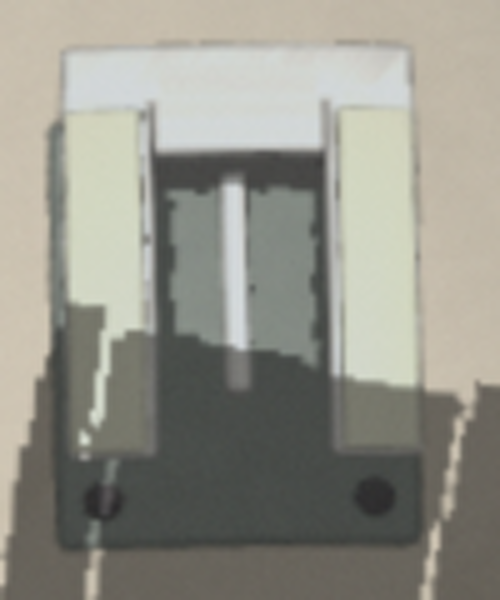

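Run:
```python
from h import *
b=lambda u,v,z=.093:px2z('w3',235+u/5,5+v/5,z)[:2]
g=lambda p,q:np.arctan2(*(q-p)[::-1])
L0,L1,R0,R1=b(73,452),b(65,108),b(419,448),b(408,108)
l0,l1,r0,r1=b(146,452),b(138,108),b(343,448),b(340,108)
for n,v in dict(L0=L0,L1=L1,R0=R0,R1=R1,l0=l0,l1=l1,r0=r0,r1=r1,end=b(240,151)).items(): print(n,v)
print('yaws',g(L0,L1),g(R0,R1),g(l0,l1),g(r0,r1),g(R0,L0)-np.pi/2,g(R1,L1)-np.pi/2, 'w',np.linalg.norm(L0-R0),np.linalg.norm(l0-r0))
m=(L0+R0+l0+r0)/4; e=(L1+R1+l1+r1)/4; y=g(m,e); u=np.array([np.cos(y),np.sin(y)])
print('mouth',m,'yaw',y,'seat from mouth',m+.042*u,'seat from end',b(240,151)-.020*u, 'slot len',np.dot(b(240,151)-m,u))
b2=[b(62,547,.006),b(418,543,.006)];print('base edge',b2,g(b2[1],b2[0])-np.pi/2)
```

```text
L0 [0.53096498 0.12478545]
L1 [0.60044052 0.13559474]
R0 [0.5409365 0.0582948]
R1 [0.60965954 0.06942977]
l0 [0.53262015 0.11070569]
l1 [0.60194631 0.12144904]
r0 [0.53861302 0.07298628]
r1 [0.60738535 0.08257683]
end [0.5954473  0.10063859]
yaws 0.15434659889663233 0.16063083583562374 0.1537452876517095 0.1385599497239209 0.14885943611671326 0.13844254034716208 w 0.06723420310556773 0.038192514820415475
mouth [0.53578366 0.09169305] yaw 0.15183927795593316 seat from mouth [0.57730043 0.09804583] seat from end [0.57567741 0.09761346] slot len 0.06033025346293932
base edge [array([0.5113268 , 0.13218095]), array([0.52424295, 0.04479212])] 0.14673862064484244
```

Run:
```python
from h import *
for v in (282,284):
    for z in (.220,.226,.232,.238):
        q=px2z('w3',396*.7,v*.7,z)-np.load('pics/w3.npz')['p']; print(v,z,np.hypot(*q[:2]).round(4))
for z in (.22,.226,.232): print('side',z,px2z('w3',334*.7,338*.7,z)-px2z('w3',457*.7,338*.7,z))
y=.15;u=np.array([np.cos(y),np.sin(y)]);s=np.array([.5767,.0978])
print('pre',s-.11*u)
p,yy=plan([*(s-.11*u),.27],.15,2,p=[.4400,.0855,.2705],y0=.1307)
p,yy=plan([*(s-.11*u),.155],.15,5,p=p,y0=yy)
p,yy=plan([*(s-.05*u),.155],.15,3,p=p,y0=yy)
p,yy=plan([*s,.155],.15,4,p=p,y0=yy)
```

```text
282 0.22 0.0251
282 0.226 0.0267
282 0.232 0.0282
282 0.238 0.0298
284 0.22 0.0242
284 0.226 0.0258
284 0.232 0.0274
284 0.238 0.029
side 0.22 [-0.00724138  0.05492148  0.        ]
side 0.226 [-0.00701722  0.05322137  0.        ]
side 0.232 [-6.79306346e-03  5.15212551e-02 -5.55111512e-17]
pre [0.46793518 0.08136181]
2 rows end [0.4679 0.0813 0.27  ] 0.15
13.6,3.9,0.3,-0.01,13.5,4.0,0.2,-0.009
5 rows end [0.4679 0.0813 0.155 ] 0.15
0.0,-0.0,23.0,-0.0,0.0,-0.0,23.0,-0.0,0.0,-0.0,23.0,-0.0,0.0,-0.0,23.0,-0.0,0.0,-0.0,23.0,-0.0
3 rows end [0.5272 0.0903 0.155 ] 0.15
20.0,-0.0,0.0,-0.0,20.0,-0.0,0.0,-0.0,20.0,-0.0,0.0,-0.0
4 rows end [0.5767 0.0978 0.155 ] 0.15
12.5,-0.0,0.0,-0.0,12.5,-0.0,0.0,-0.0,12.5,-0.0,0.0,-0.0,12.5,-0.1,0.0,-0.0
```

>>> arm_command:
  plan: [13.6,3.9,0.3,-0.01,13.5,4.0,0.2,-0.009,0,0,24.6,0,0,0,24.6,0,0,0,24.6,0,0,0,24.6,0,0,0,24.6,0,0,0,0,0,20,0,0,0,20,0,0,0,20,0,0,0,0,0,0,0,0,0,0,0]

```text
time_s: 24.15
eef_pos: [0.5282, 0.0906, 0.1481]
eef_rot: [0.0, 0.997, 0.075, 0.0]
wrist_force: [-0.8, -0.1, -4.6]
opening: 0.166
```

```bash
python3 t.py
python3 - <<'E'
from h import *
snap('wrist','w4'); im=cv2.imread('pics/w4.png');cv2.imwrite('pics/w4b.png',cv2.resize(im[60:300,150:400],(750,600),interpolation=2)[:600])
plan([.5767,.0978,ctrl.get_obs()['eef_pos'][2]],.15,6)
E
```

```text
24.15 yaw 0.1497 Tz -0.047 T [0.   0.06] F [-0.8 -0.1 -4.6] p [0.5282 0.0906 0.1481] q6 1.369 op 0.166
6 rows end [0.5767 0.0977 0.1477] 0.15
8.3,0.0,-0.0,-0.0,8.3,0.0,-0.0,-0.0,8.3,0.0,-0.0,-0.0,8.2,0.1,-0.0,-0.0,8.3,0.0,-0.0,-0.0,8.2,0.1,-0.0,-0.0
```

View pics/w4b.png

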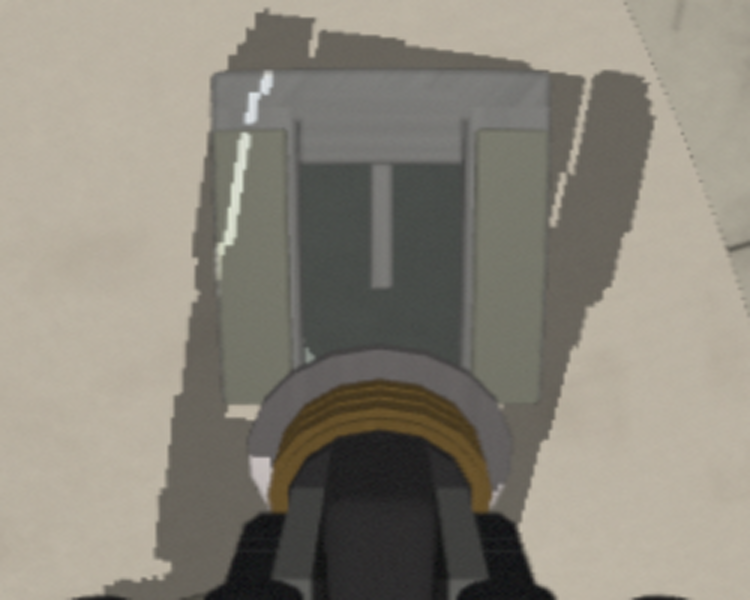

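>>> arm_command:
  plan: [8.3,0,0,0,8.3,0,0,0,8.3,0,0,0,8.3,0,0,0,8.2,0,0,0,8.2,0.1,0,0,0,0,0,0,0,0,0,0]

```text
time_s: 25.0
eef_pos: [0.5768, 0.0975, 0.1469]
eef_rot: [-0.0, 0.997, 0.074, -0.0]
wrist_force: [-0.2, -0.1, -4.5]
opening: 0.164
```

>>> arm_command:
  plan: [0,0,2,0,0,0,2,0,0,0,2,0,0,0,0,0]

```text
time_s: 25.4
eef_pos: [0.5765, 0.0975, 0.1408]
eef_rot: [-0.0, 0.997, 0.074, -0.0]
wrist_force: [-0.5, 1.2, -4.5]
opening: 0.166
```

>>> arm_command:
  plan: [0,0,1.5,0,0,0,1.5,0]

```text
time_s: 25.6
eef_pos: [0.577, 0.0975, 0.1382]
eef_rot: [-0.0, 0.997, 0.074, 0.0]
wrist_force: [-0.6, -0.3, -4.5]
opening: 0.163
```

```bash
python3 t.py
```

```text
25.6 yaw 0.1488 Tz -0.0 T [-0.01 -0.02] F [-0.6 -0.3 -4.5] p [0.577  0.0975 0.1382] q6 1.387 op 0.163
```

>>> arm_command:
  plan: [0,0,1,0,0,0,0,0]

```text
time_s: 25.8
eef_pos: [0.577, 0.0975, 0.1376]
eef_rot: [0.0, 0.997, 0.074, 0.0]
wrist_force: [-1.2, -0.6, -1.0]
opening: 0.164
```

>>> arm_command:
  plan: [0,0,0.7,0,0,0,0,0]

```text
time_s: 26.0
eef_pos: [0.5772, 0.0975, 0.1375]
eef_rot: [0.0, 0.997, 0.074, 0.0]
wrist_force: [-3.2, -0.2, 4.5]
opening: 0.168
```

```bash
python3 t.py
```

```text
26.0 yaw 0.1489 Tz -0.017 T [-0.03  0.82] F [-3.2 -0.2  4.5] p [0.5772 0.0975 0.1375] q6 1.387 op 0.168
```

>>> arm_command:
  plan: [0,0,0,0,0,0,0,0,0,0,0,0,0,0,0,0,0,0,0,0,0,0,0,0]
  grip: 0.5

```text
time_s: 26.6
eef_pos: [0.5769, 0.0974, 0.1364]
eef_rot: [-0.0, 0.997, 0.074, -0.0]
wrist_force: [-0.4, 0.4, 0.0]
opening: 0.498
```

>>> arm_command:
  plan: [0,0,-10,0,0,0,-20,0,0,0,-25,0,0,0,-30,0,0,0,-30,0,-40,0,-20,0,-40,0,-10,0,-40,0,0,0,0,0,0,0,0,0,0,0,0,0,0,0]

```text
time_s: 27.7
eef_pos: [0.4592, 0.0796, 0.2823]
eef_rot: [0.0, 0.997, 0.074, 0.001]
wrist_force: [-1.1, -0.2, 0.2]
opening: 0.5
```

```bash
python3 t.py
python3 - <<'E'
from h import *
snap('wrist','w5'); snap('scene','s5'); w=cv2.imread('pics/w5.png');s=cv2.imread('pics/s5.png')
cv2.imwrite('pics/c5.png',np.hstack([cv2.resize(w[0:300,0:400],(440,330),interpolation=2),cv2.resize(s[140:290,220:370],(330,330),interpolation=2)]))
E
```

```text
27.7 yaw 0.1487 Tz 0.03 T [-0.   -0.04] F [-1.1 -0.2  0.2] p [0.4592 0.0796 0.2823] q6 1.338 op 0.5
```

View pics/c5.png

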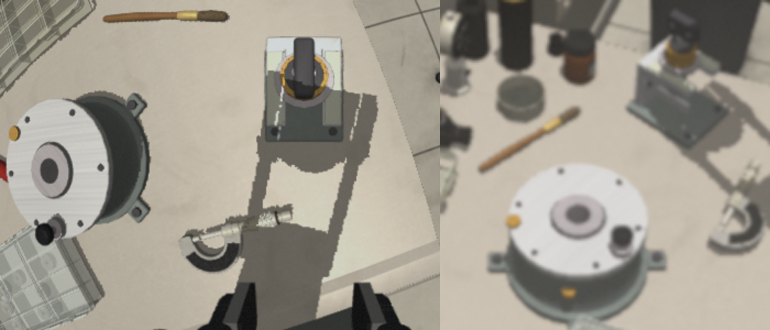

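```bash
python3 -c "
from bench import ctrl; print(ctrl.hand_in())"
```

```text
the job is handed in; nothing more can be done
None
```

The lapping arbor is out of the head and hanging upright by its flange in the stand's fork. The job is handed in, finished at about 28 s of the 72 s allowed.

- **Notch:** I turned the spindle by the wing. The torque peaked at 0.46 N m by the wrist sensor at about 0.8 rad, more than the 0.2–0.3 N m expected plus drag. It then dropped to about zero, and I let go about 0.1 rad past the drop.
- **Lock:** The plunger moved at about 5 N to a knob height of 129 mm, then stopped firmly at up to 19 N, so it is home.
- **Taper:** Twisting against the locked spindle took 0.55–0.7 N m, fading to about 0.1 after 0.9 rad. I continued to 1.5 rad before lifting.
- **Lift:** At first the shank rubbed sideways, with a pull of about 15 N seen at the wrist, well below the quill's 40 N. After a 1 mm sideways correction only the arbor's own weight remained. I did not measure the quill travel itself.
- **Placing:** The shank was centred on the slot before I moved in. The arbor's weight then went onto the liners within about 2 mm of the measured seat.

In the last pictures the arbor is upright in the fork, the knob is down, and the gripper is clear and touching nothing. The jar and the stand look unmoved. The driver is barely in those views, and I never worked near it.

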